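Square a culture plate into the stop corner of an imager stage and set the retainer

TASK

Without lifting or tipping it, push the white six-well culture plate along the black imager stage into the corner of the two metal stop bars, until it lies flush against both bars. Then push the sliding retainer by its upright tab until it rests against the plate, and leave the plate so held. Leave the dish, the bottle and the vial where they stand.

Things in the scene. Friction and masses are not known exactly. Their poses are not given: they have to be found in the camera images.
- stage: Fixed low bench imager: black stage plate 300 (its x) by 360 (its y) mm on a white housing, turned up to 0.2 rad. Origin at the centre of its underside, on the bench; stage top 50 mm above. Its +x points away from the robot, +y left. The culture plate pushed fully home has its centre at stage x = +67, y = +66 mm.
- well_plate: Loose white lidded six-well plate, 86 (its x) by 128 (its y) by 22 mm high, the part above its lower 10 mm being 2 mm smaller on every side; 0.1 to 0.2 kg; origin at the centre of its underside. Lies on the stage top clear of both bars, turned up to 0.3 rad from the stage; its x is to end along the stage's x.
- retainer (a joint): Slide of the retainer along stage +x, in m: 0 fully back, 0.105 fully forward, starts below 0.01. About 1.5 N of friction; it stays where it is left. It runs on the stage line y = +90 mm, front face at stage x = -70 mm plus the joint value, so it meets the seated plate at about 0.094.
- retainer_tab (a point): Middle of the rear (stage -x) face of the retainer's grey upright tab, 25 mm above the stage top; push here towards stage +x. The tab is 30 mm wide (stage y), 10 mm thick, its top 41 mm above the stage top. Ahead of it is a metal block 15 mm high whose front face is 30 mm ahead of this point.
- stop_corner (a point): Inner corner of the L of two metal stop bars fixed on the stage, at stage-top height: stage x = +110, y = +130 mm. Bars 12 mm high, 14 mm thick. From it the far bar runs 225 mm towards stage -y (its face looks to -x), the left bar 110 mm towards stage -x (its face looks to -y).
- dish: Bystander: closed round clear culture dish, 62 mm across, 18 mm high, standing on the bench to the left (+y) of the stage; origin at the centre of its underside.
- bottle: Bystander: clear capped bottle, 62 mm across, 150 mm high, on the bench to the right (-y) of the stage; origin at the centre of its underside.
- vial: Bystander: small white-capped amber vial, 26 mm across, 50 mm high, on the bench to the left (+y) of the stage, nearer the robot than the dish; origin at the centre of its underside.
Things that resemble listed ones, but are neither listed nor needed, are in the scene too. Several things have the shape of the well_plate; the one meant has the colours described above.

How it is judged:
By the outcome, as a careful person would: the job done as asked, in the order asked, and still so for the second after the job is handed in, with the robot touching nothing.
It also fails if it takes over 58 s, if anything falls off the work surface, if the arm or the gripper's body presses on something with over 40 N, if the wrist force passes 120 N, or if a joint passes its speed limit or range.

ROBOT

A 6-joint arm with a two-finger parallel gripper is mounted at the origin on the work surface. World frame = base frame: x ahead of the robot, y to its left, z up, the work surface at z = 0. Lengths are in m, angles in degrees, forces in N, time in s.
With the tool pointing down it reaches from about 0.35 to 0.875 m from the base axis. Payload 4.2 kg.
Tool frame: the origin (TCP) lies on the centre line of the jaws, within the pads' length; the fingertips stand 11 mm ahead of it and the grasp point (between the pads) lies 8 mm behind it; z points along the fingers, y is the line along which they close (so a half turn about z gives the same grasp; the last joint's range is limited). The gripper opens to 87 mm and grips with 3 to 60 N. Pads are 19 mm wide; open, the fingers measure 117 mm over their backs; the gripper's body (75 mm by 190 mm) begins 51 mm behind the grasp point.
Start: joints at [-60.585, 22.042, 0.453, 0, -68.411, -14.817], TCP at [0.158, -0.605, 0.234] pointing down, gripper open.
Joint ranges: [-179.83, 179.83], [-69.29, 118.12], [-61.27, 80.66], [-181.25, 117.63], [-171.15, -9.14], [-177.46, 177.46]. Speed limits (degrees/s): [159.86, 159.86, 180, 180, 180, 180].

INTERFACE

Orientations are given as a 3x3 rotation matrix whose columns are the frame's x, y, z axes.
In Python, from station import r gives the robot as it stands.
- The arm moves only by the tool servo_tool, never from a script. Its argument "commands" is a list that holds one entry, the list of rows, each a list of 7 numbers: the closure, from 0 (fully open) to 1 (shut), then the shift along the tool's x, y, z in mm, then the turn, a rotation vector about the tool's x, y, z in rad. In form: [[[claw, x, y, z, ax, ay, az], ...]]. A call has exactly 5 rows; each row is the pose to reach, as a shift and turn from the pose commanded when the call began, along the tool's axes at that moment; what a row does not reach only later rows make up. A row lasts 1/10 s, in which the tool goes at most 50 mm and 8.59 degrees, less where a joint would pass 70% of its speed; a pose out of reach is approached as far as the arm can. A call with a gripper value outside its range is refused whole. The fingers move at their own pace and stop on an object; the grip force is fixed at half the most. Time passes only in rows, so rows that repeat a pose let the fingers close, or fill a call up. It gives the time, the measured TCP pose, the force, the opening and the grip force at its end, in the units of the state.
- r.sense(): the state, without advancing time (a new reading comes with each control period).
- r.capture(name): name is "scene" or "top" or "wrist"; returns a dict with "pixels" (400x640x3 uint8, red, green, blue), "camera_matrix" (3x3 intrinsics, pixels), "dist" ([k1, k2, p1, p2, k3] as OpenCV has them; the pictures are not rectified), "R" (3x3) and "t" (3): a world point X has camera coordinates R X + t. Camera axes: x right, y down, z forward; pixel columns grow to the right and rows downward; lengths in m; the calibration is good to about 2 mm. A picture is of the moment at which its call begins. There is no depth.
- r.finish_job(): hands the job in; it is judged then, once.
The state is a dict: "time_s": time; "joints": joint angles; "joint_velocities": joint speeds; "effort": joint torques, N m; "tcp_pos": TCP position; "ee_rot": TCP orientation; "wrist_force": force on the tool from outside, world axes, zero at the start; "moment": the same for the moment, N m; "gripper_width": opening from 0.0 (shut) to 1.0 (fully open); "gripper_force": force on a finger pad.
Only numpy, scipy, OpenCV 4.12 (cv2) and the standard library are available. Lean on these libraries where they do the work, as an engineer would, in place of code of your own. Each camera call takes 0.05 s, during which the arm holds its last target. There are 200 camera calls.

## Working session

There is one attempt and no reset: what is moved stays moved. The work goes in short steps, Python scripts to look and compute and a tool call to move; the robot and the scene stay as the last step left them, time stands still between calls to the robot, and variables do not carry over. Pictures are saved under pics/ and viewed, at most 10 in all, crops included, and the job is handed in when it is done.

Besides the shell and the picture viewer there is one more tool, called after "Call:" as name(argument=value, ...), one argument or row to a line, values as JSON. servo_tool: Moves the arm, as the interface text tells. Its arguments: {"type":"object","properties":{"commands":{"type":"array","items":{"type":"array","items":{"type":"array","items":{"type":"number"}}}}},"required":["commands"]}

```bash
mkdir -p pics
cat > h.py <<'E'
import numpy as np, cv2
from station import r
def cap(n,f=None):
    c=r.capture(n); c={k:np.array(v) for k,v in c.items()}
    if f: cv2.imwrite('pics/'+f,c['pixels'][:,:,::-1])
    return c
def ray(c,px,z):
    p=np.array(px,float).reshape(-1,1,2)
    u=cv2.undistortPoints(p,c['camera_matrix'],c['dist']).reshape(-1,2)
    d=np.c_[u,np.ones(len(u))]@c['R']; o=-c['R'].T@c['t']
    return o+d*((z-o[2])/d[:,2])[:,None]
def proj(c,X):
    return cv2.projectPoints(np.array(X,float).reshape(-1,3),cv2.Rodrigues(c['R'])[0],c['t'],c['camera_matrix'],c['dist'])[0].reshape(-1,2)
E
python3 - <<'E'
from h import *
a=cap('scene','s1.png');b=cap('top','t1.png')
for c in (a,b): print(-c['R'].T@c['t'],c['R'][2])
print(r.sense())
E
```

```text
[1.39417538 0.70119964 0.73718463] [-0.65088336 -0.54420637 -0.52933003]
[0.36575246 0.00290423 1.27357634] [ 0.17056774  0.00177317 -0.98534436]
{'time_s': 0.1, 'joints': array([-6.05841383e+01,  2.20869041e+01,  3.87008182e-01, -2.62741340e-02,
       -6.84125319e+01, -1.48178310e+01]), 'joint_velocities': array([-0.05102283, -0.09192856,  0.28696065,  0.10014287,  0.00612576,
       -0.01187199]), 'effort': array([-2.25470249e-04, -3.91689491e+01,  1.87934679e+01,  4.23189819e+00,
        1.34385395e-02, -7.08273410e-05]), 'tcp_pos': array([ 0.15742111, -0.60430237,  0.23255663]), 'ee_rot': array([[-9.67760422e-01, -2.51871823e-01, -5.92291893e-04],
       [-2.51872504e-01,  9.67758524e-01,  1.91865366e-03],
       [ 8.99407319e-05,  2.00597912e-03, -9.99997984e-01]]), 'wrist_force': array([ 0.18865386,  0.86871501, -0.11864423]), 'moment': array([0.00089231, 0.01474172, 0.05297962]), 'gripper_force': 0.0, 'gripper_width': 1.0045808794107165}
```

View pics/s1.png

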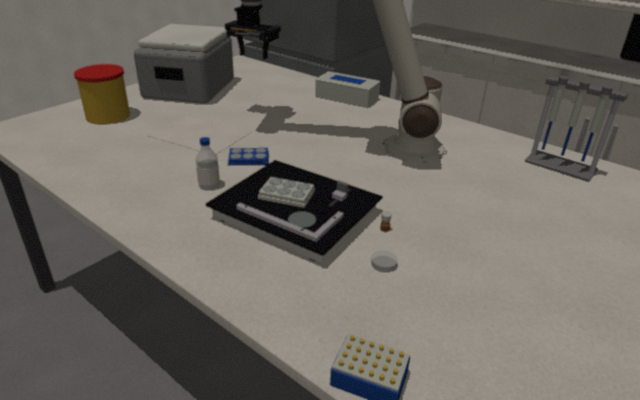

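View pics/t1.png

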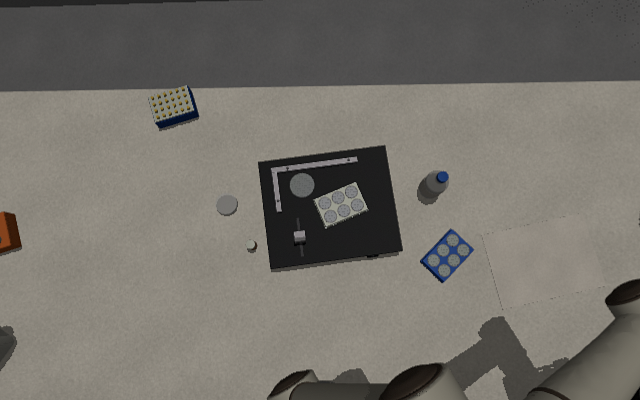

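The white plate on the stage at top (341,205) could be confused with the blue six-well plate at (447,256) and the blue/yellow tip rack at (174,107). The description says white and on the stage, so (341,205). The grey disc at (302,185) looks like a flat stage window. I'll check this in a crop and measure.

Run:
```python
from h import *
c=cap('top')
im=c['pixels']; cv2.imwrite('pics/t2.png',cv2.resize(im[135:280,240:415,::-1],None,fx=4,fy=4,interpolation=cv2.INTER_CUBIC))
g=im.max(2).astype(np.uint8)
sub=np.zeros_like(g); sub[135:285,245:412]=1
# stage
m=((g<60)&(sub>0)).astype(np.uint8)
cs=max(cv2.findContours(m,cv2.RETR_EXTERNAL,2)[0],key=cv2.contourArea)
h=cv2.convexHull(cs); ap=cv2.approxPolyDP(h,6,True).reshape(-1,2)
print(ap); print(ray(c,ap,.05).round(4))
R=cv2.minAreaRect(ray(c,h.reshape(-1,2),.05)[:,:2].astype(np.float32)); print('stage',R)
# plate
sp=np.zeros_like(g); sp[175:235,308:375]=1
m=((g>90)&(sp>0)).astype(np.uint8); 
cs=max(cv2.findContours(m,cv2.RETR_EXTERNAL,2)[0],key=cv2.contourArea).reshape(-1,2)
R=cv2.minAreaRect(ray(c,cs,.065)[:,:2].astype(np.float32)); print('plate',R, cv2.minAreaRect(cs))
# bars
sp=np.zeros_like(g); sp[150:217,265:362]=1
m=((g>110)&(sp>0)).astype(np.uint8)
n,l,s,ce=cv2.connectedComponentsWithStats(m); print(s,ce)
```

```text
[[384 146]
 [402 250]
 [271 269]
 [258 162]]
[[ 0.7417 -0.1844  0.05  ]
 [ 0.45   -0.2207  0.05  ]
 [ 0.4053  0.1324  0.05  ]
 [ 0.7017  0.1689  0.05  ]]
stage ((0.5721318125724792, -0.025730028748512268), (0.30397623777389526, 0.35918566584587097), 6.8187689781188965)
plate ((0.5742453336715698, -0.05712457001209259), (0.0864517018198967, 0.12686452269554138), 22.192312240600586) ((340.5107116699219, 204.70703125), (31.596263885498047, 46.72138214111328), 67.06790161132812)
[[     0      0    640    400 253979]
 [   265    150     75     10    415]
 [   288    157     70     13    295]
 [   271    166     16     45    243]
 [   314    182     48     35   1067]
 [   290    186      1      1      1]] [[319.49700172 199.62311451]
 [290.81927711 153.01204819]
 [321.71186441 163.02033898]
 [276.94238683 184.81481481]
 [340.47703843 201.71883786]
 [290.         186.        ]]
```

View pics/t2.png

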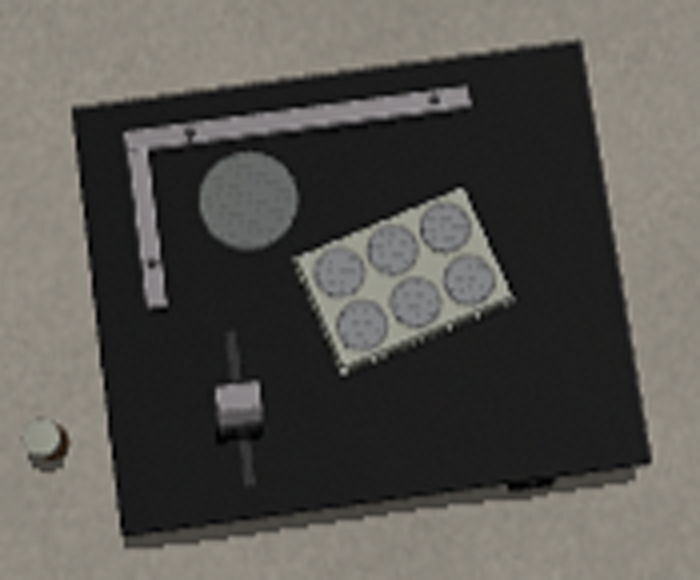

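The crop confirms it: white six-well plate, with a metal L and the retainer tab at crop (240,405). In stage axes the plate is at about (-2,-31) mm and turned 15°. The stage yaw is 6.9°. Moving behind the plate.

Call:
servo_tool(
  commands=[
    [[0,-36,34,0,0,0,0],[0,-72,68,0,0,0,0],[0,-108,102,0,0,0,0],[0,-144,136,0,0,0,0],[0,-180,170,0,0,0,0]],
  ],
)

```text
time_s: 0.65
tcp_pos: [0.2894, -0.3931, 0.2334]
ee_rot: [[-0.968, -0.251, -0.0], [-0.251, 0.968, 0.0], [0.0, 0.0, -1.0]]
wrist_force: [0.8, 0.2, 1.4]
gripper_width: 1.002
gripper_force: 0.0
```

Call:
servo_tool(
  commands=[
    [[0,-36,34,0,0,0,0],[0,-72,68,0,0,0,0],[0,-108,102,0,0,0,0],[0,-144,136,0,0,0,0],[0,-180,170,0,0,0,0]],
  ],
)

```text
time_s: 1.15
tcp_pos: [0.4207, -0.1831, 0.2337]
ee_rot: [[-0.968, -0.252, 0.0], [-0.252, 0.968, 0.0], [-0.0, -0.0, -1.0]]
wrist_force: [1.8, -1.5, -0.7]
gripper_width: 1.002
gripper_force: 0.0
```

Call:
servo_tool(
  commands=[
    [[0,-35,33,20,0,0,0.07],[0,-70,65,40,0,0,0.134],[0,-104,98,60,0,0,0.134],[0,-104,98,80,0,0,0.134],[0,-104,98,80,0,0,0.134]],
  ],
)

```text
time_s: 1.65
tcp_pos: [0.4944, -0.0628, 0.1504]
ee_rot: [[-0.992, -0.122, -0.007], [-0.122, 0.992, -0.001], [0.008, 0.0, -1.0]]
wrist_force: [-1.8, -1.1, -0.9]
gripper_width: 1.002
gripper_force: 0.0
```

Run:
```python
from h import *
c=cap('wrist','w1.png'); print(-c['R'].T@c['t'],c['R'][2]); s=r.sense(); print(s['tcp_pos'],s['joints'])
```

```text
[ 0.42222574 -0.07183174  0.3018533 ] [ 0.26238079  0.03235544 -0.96442182]
[ 0.49511679 -0.06371279  0.15223127] [ 1.13338145e+01  1.45458363e+01 -2.34545731e+01 -6.60386500e-03
 -5.22529646e+01 -9.43441572e+01]
```

View pics/w1.png

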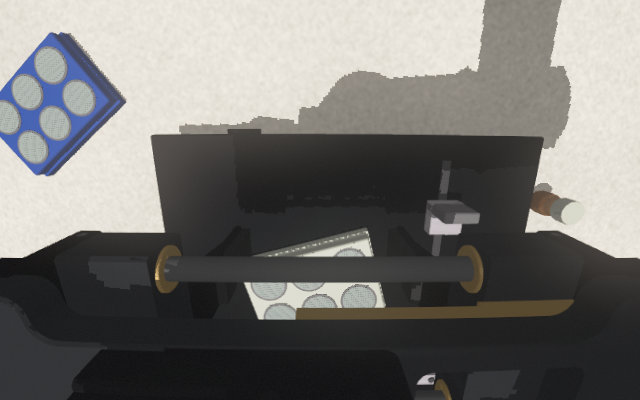

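The wrist view shows the plate's rear-left corner at (368,230), the tab at (450,215), and clear stage behind the plate. Descending behind the plate.

Call:
servo_tool(
  commands=[
    [[0,10,0,20,0,0,0],[0,10,0,45,0,0,0],[0,10,0,70,0,0,0],[0,10,0,86,0,0,0],[0,10,0,86,0,0,0]],
  ],
)

```text
time_s: 2.2
tcp_pos: [0.485, -0.0664, 0.067]
ee_rot: [[-0.993, -0.119, -0.003], [-0.119, 0.993, -0.001], [0.003, -0.0, -1.0]]
wrist_force: [-0.2, -0.1, -0.7]
gripper_width: 0.999
gripper_force: 0.0
```

Call:
servo_tool(
  commands=[
    [[0,-4,0,0,0,0,0],[0,-8,0,0,0,0,0],[0,-12,0,0,0,0,0],[0,-16,0,0,0,0,0],[0,-20,0,0,0,0,0]],
  ],
)

```text
time_s: 2.7
tcp_pos: [0.5068, -0.0627, 0.068]
ee_rot: [[-0.993, -0.121, 0.001], [-0.121, 0.993, 0.0], [-0.001, 0.0, -1.0]]
wrist_force: [-0.3, 0.4, -0.1]
gripper_width: 1.004
gripper_force: 0.0
```

Call:
servo_tool(
  commands=[
    [[0,-5,0,0,0,0,0],[0,-10,0,0,0,0,0],[0,-15,0,0,0,0,0],[0,-20,0,0,0,0,0],[0,-25,0,0,0,0,0]],
  ],
)

```text
time_s: 3.2
tcp_pos: [0.5313, -0.0597, 0.0674]
ee_rot: [[-0.993, -0.121, -0.0], [-0.121, 0.993, 0.0], [0.0, 0.0, -1.0]]
wrist_force: [-1.3, 0.4, -0.1]
gripper_width: 0.998
gripper_force: 0.6
```

Run:
```python
from h import *
c=cap('top')
cv2.imwrite('pics/t3.png',cv2.resize(c['pixels'][135:280,240:415,::-1],None,fx=4,fy=4,interpolation=cv2.INTER_CUBIC))
```

```text
(no output)
```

View pics/t3.png

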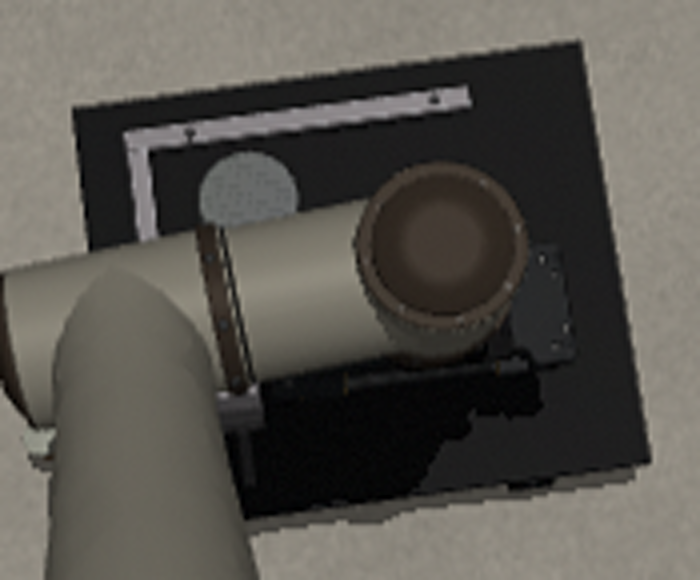

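The arm hides the plate, and contact force is just building (-1.3 N). Pushing on towards the far bar.

Call:
servo_tool(
  commands=[
    [[0,-5,0,0,0,0,0],[0,-10,0,0,0,0,0],[0,-15,0,0,0,0,0],[0,-20,0,0,0,0,0],[0,-25,0,0,0,0,0]],
  ],
)

```text
time_s: 3.75
tcp_pos: [0.5558, -0.0569, 0.0675]
ee_rot: [[-0.993, -0.12, -0.001], [-0.12, 0.993, -0.0], [0.001, -0.0, -1.0]]
wrist_force: [-1.4, -0.1, 1.0]
gripper_width: 1.0
gripper_force: 0.9
```

Call:
servo_tool(
  commands=[
    [[0,-5,0,0,0,0,0],[0,-10,0,0,0,0,0],[0,-15,0,0,0,0,0],[0,-20,0,0,0,0,0],[0,-25,0,0,0,0,0]],
  ],
)

```text
time_s: 4.25
tcp_pos: [0.581, -0.0537, 0.0675]
ee_rot: [[-0.993, -0.12, 0.0], [-0.12, 0.993, 0.0], [-0.0, 0.0, -1.0]]
wrist_force: [-0.9, -0.6, 0.2]
gripper_width: 0.998
gripper_force: 0.8
```

Call:
servo_tool(
  commands=[
    [[0,-1,0,0,0,0,0],[0,-2,0,0,0,0,0],[0,-3,0,0,0,0,0],[0,-4,0,0,0,0,0],[0,-5,0,0,0,0,0]],
  ],
)

```text
time_s: 4.75
tcp_pos: [0.5856, -0.0531, 0.0676]
ee_rot: [[-0.993, -0.12, 0.0], [-0.12, 0.993, 0.0], [-0.0, 0.0, -1.0]]
wrist_force: [-1.9, -0.6, 0.8]
gripper_width: 0.998
gripper_force: 0.7
```

Call:
servo_tool(
  commands=[
    [[0,-1,0,0,0,0,0],[0,-2,0,0,0,0,0],[0,-3,0,0,0,0,0],[0,-3,0,0,0,0,0],[0,-3,0,0,0,0,0]],
  ],
)

```text
time_s: 5.25
tcp_pos: [0.5888, -0.0527, 0.0676]
ee_rot: [[-0.993, -0.121, 0.001], [-0.121, 0.993, 0.0], [-0.001, -0.0, -1.0]]
wrist_force: [-1.5, -0.8, -0.1]
gripper_width: 1.005
gripper_force: 0.5
```

Call:
servo_tool(
  commands=[
    [[0,-1,0,0,0,0,0],[0,-2,0,0,0,0,0],[0,-2,0,0,0,0,0],[0,-2,0,0,0,0,0],[0,-2,0,0,0,0,0]],
  ],
)

```text
time_s: 5.75
tcp_pos: [0.5907, -0.0525, 0.0676]
ee_rot: [[-0.993, -0.121, 0.0], [-0.121, 0.993, 0.0], [-0.0, 0.0, -1.0]]
wrist_force: [-2.1, -0.5, 0.8]
gripper_width: 0.999
gripper_force: 0.5
```

Call:
servo_tool(
  commands=[
    [[0,-1,0,0,0,0,0],[0,-2,0,0,0,0,0],[0,-2,0,0,0,0,0],[0,-2,0,0,0,0,0],[0,-2,0,0,0,0,0]],
  ],
)

```text
time_s: 6.25
tcp_pos: [0.5925, -0.0523, 0.0675]
ee_rot: [[-0.993, -0.121, 0.0], [-0.121, 0.993, 0.0], [-0.0, -0.0, -1.0]]
wrist_force: [-0.5, -0.7, -0.1]
gripper_width: 1.0
gripper_force: 0.7
```

Call:
servo_tool(
  commands=[
    [[0,-1,0,0,0,0,0],[0,-2,0,0,0,0,0],[0,-2,0,0,0,0,0],[0,-2,0,0,0,0,0],[0,-2,0,0,0,0,0]],
  ],
)

```text
time_s: 6.75
tcp_pos: [0.5928, -0.0523, 0.0675]
ee_rot: [[-0.993, -0.12, -0.004], [-0.12, 0.993, -0.0], [0.004, 0.0, -1.0]]
wrist_force: [-5.8, 0.3, 3.9]
gripper_width: 1.001
gripper_force: 2.7
```

The plate is seated on the far bar: the motion stopped and the force rose to 5.8 N. I'll press once more, back off, rise, turn 90° and go to its right end.

Call:
servo_tool(
  commands=[
    [[0,-1,0,0,0,0,0],[0,-1,0,0,0,0,0],[0,6,0,0,0,0,0],[0,16,0,0,0,0,0],[0,16,0,-40,0,0,0]],
  ],
)

```text
time_s: 7.25
tcp_pos: [0.5737, -0.0543, 0.1028]
ee_rot: [[-0.993, -0.119, -0.012], [-0.119, 0.993, -0.0], [0.012, 0.001, -1.0]]
wrist_force: [-0.3, -0.6, -0.7]
gripper_width: 0.998
gripper_force: 0.0
```

Call:
servo_tool(
  commands=[
    [[0.55,0,0,-45,0,0,0],[0.55,0,0,-90,0,0,-0.14],[0.55,-20,-40,-90,0,0,-0.28],[0.55,-40,-80,-90,0,0,-0.42],[0.55,-60,-113,-90,0,0,-0.56]],
  ],
)

```text
time_s: 7.75
tcp_pos: [0.6529, -0.1603, 0.1987]
ee_rot: [[-0.773, -0.634, 0.004], [-0.634, 0.773, -0.0], [-0.003, -0.002, -1.0]]
wrist_force: [0.4, 1.1, -0.7]
gripper_width: 0.628
gripper_force: 0.0
```

Call:
servo_tool(
  commands=[
    [[0.55,0,0,0,0,0,-0.14],[0.55,0,0,0,0,0,-0.28],[0.55,0,0,0,0,0,-0.42],[0.55,0,0,0,0,0,-0.56],[0.55,0,0,0,0,0,-0.7]],
  ],
)

```text
time_s: 8.25
tcp_pos: [0.652, -0.159, 0.1975]
ee_rot: [[-0.183, -0.983, 0.002], [-0.983, 0.183, -0.0], [-0.0, -0.002, -1.0]]
wrist_force: [-0.2, -0.2, 0.2]
gripper_width: 0.454
gripper_force: 0.0
```

Call:
servo_tool(
  commands=[
    [[0.55,0,0,0,0,0,-0.14],[0.55,0,0,0,0,0,-0.28],[0.55,0,0,0,0,0,-0.31],[0.55,0,0,0,0,0,-0.31],[0.55,0,0,0,0,0,-0.31]],
  ],
)

```text
time_s: 8.75
tcp_pos: [0.6518, -0.1589, 0.1976]
ee_rot: [[0.118, -0.993, 0.001], [-0.993, -0.118, 0.0], [0.0, -0.001, -1.0]]
wrist_force: [-0.4, 0.1, 0.3]
gripper_width: 0.449
gripper_force: 0.0
```

Run:
```python
from h import *
c=cap('top')
cv2.imwrite('pics/t4.png',cv2.resize(c['pixels'][135:280,240:460,::-1],None,fx=3.5,fy=3.5,interpolation=cv2.INTER_CUBIC))
```

```text
(no output)
```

View pics/t4.png

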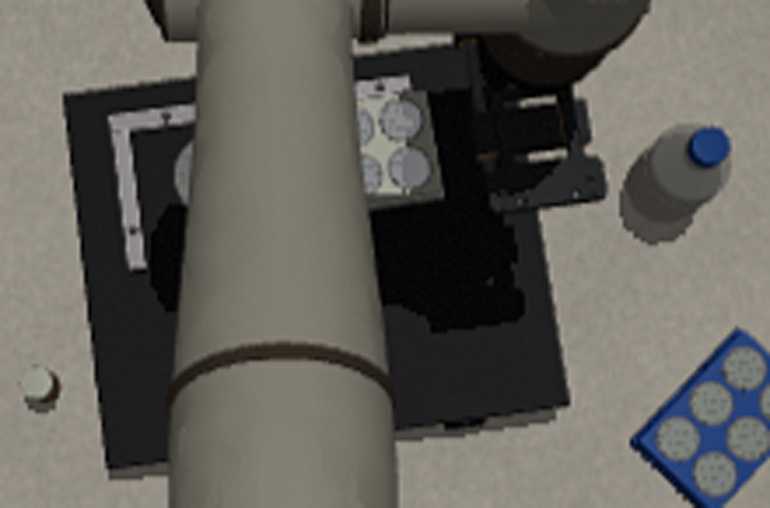

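The plate lies along the far bar with its right end near crop x 413–443. The gripper is to its right, and the bottle stands further right at crop (655,215).

Run:
```python
from h import *
c=cap('top')
o=np.array([.572,-.026]);a=np.radians(6.9);M=np.array([[np.cos(a),np.sin(a)],[-np.sin(a),np.cos(a)]])
f=lambda p,z:((ray(c,np.array(p)/3.5+[240,135],z)[:,:2]-o)@M.T*1000).round(1)
print(f([[443,200],[425,92]],.06)); print(f([[655,222],],.0)); print(f([[130,130],[109,112]],.062), f([[409,78]],.062))
print(proj(c,[.652,-.159,.19])*3.5-[840,472])
```

```text
[[  23.9 -107.5]
 [ 111.8 -106.9]]
[[  -6.9 -284.1]]
[[112.8 127.7]
 [129.6 142.3]] [[124.3 -95.9]]
[[501.09456352 102.86859813]]
```

Call:
servo_tool(
  commands=[
    [[0.55,0,-4,40,0,0,0],[0.55,0,-4,80,0,0,0],[0.55,0,-4,110,0,0,0],[0.55,0,-4,130,0,0,0],[0.55,0,-4,130,0,0,0]],
  ],
)

```text
time_s: 9.35
tcp_pos: [0.6541, -0.1584, 0.0644]
ee_rot: [[0.119, -0.993, -0.006], [-0.993, -0.119, 0.0], [-0.001, 0.005, -1.0]]
wrist_force: [-0.6, 0.2, -0.4]
gripper_width: 0.451
gripper_force: 0.0
```

Call:
servo_tool(
  commands=[
    [[0.55,-5,0,0,0,0,0],[0.55,-10,0,0,0,0,0],[0.55,-15,0,0,0,0,0],[0.55,-20,0,0,0,0,0],[0.55,-25,0,0,0,0,0]],
  ],
)

```text
time_s: 9.85
tcp_pos: [0.6529, -0.1334, 0.0685]
ee_rot: [[0.12, -0.993, 0.001], [-0.993, -0.12, -0.001], [0.001, -0.001, -1.0]]
wrist_force: [1.4, -2.3, 1.2]
gripper_width: 0.452
gripper_force: 1.2
```

Call:
servo_tool(
  commands=[
    [[0.55,-5,0,0,0,0,0],[0.55,-10,0,0,0,0,0],[0.55,-15,0,0,0,0,0],[0.55,-20,0,0,0,0,0],[0.55,-25,0,0,0,0,0]],
  ],
)

```text
time_s: 10.35
tcp_pos: [0.6501, -0.109, 0.0683]
ee_rot: [[0.12, -0.993, 0.001], [-0.993, -0.12, -0.001], [0.001, -0.001, -1.0]]
wrist_force: [0.5, -5.7, 4.3]
gripper_width: 0.45
gripper_force: 2.6
```

Call:
servo_tool(
  commands=[
    [[0.55,-5,0,0,0,0,0],[0.55,-10,0,0,0,0,0],[0.55,-15,0,0,0,0,0],[0.55,-20,0,0,0,0,0],[0.55,-25,0,0,0,0,0]],
  ],
)

```text
time_s: 10.85
tcp_pos: [0.6467, -0.0833, 0.0674]
ee_rot: [[0.119, -0.993, 0.0], [-0.993, -0.119, 0.0], [-0.0, -0.0, -1.0]]
wrist_force: [0.6, -2.3, 2.5]
gripper_width: 0.451
gripper_force: 1.6
```

Call:
servo_tool(
  commands=[
    [[0.55,-5,0,0,0,0,0],[0.55,-10,0,0,0,0,0],[0.55,-15,0,0,0,0,0],[0.55,-20,0,0,0,0,0],[0.55,-25,0,0,0,0,0]],
  ],
)

```text
time_s: 11.35
tcp_pos: [0.6435, -0.0586, 0.0673]
ee_rot: [[0.12, -0.993, -0.0], [-0.993, -0.12, 0.0], [-0.0, 0.0, -1.0]]
wrist_force: [1.9, -3.2, 2.0]
gripper_width: 0.448
gripper_force: 1.3
```

Call:
servo_tool(
  commands=[
    [[0.55,-5,0,0,0,0,0],[0.55,-10,0,0,0,0,0],[0.55,-15,0,0,0,0,0],[0.55,-20,0,0,0,0,0],[0.55,-25,0,0,0,0,0]],
  ],
)

```text
time_s: 11.85
tcp_pos: [0.6405, -0.0339, 0.0674]
ee_rot: [[0.12, -0.993, -0.0], [-0.993, -0.12, 0.0], [-0.0, 0.0, -1.0]]
wrist_force: [-0.3, -1.5, 1.4]
gripper_width: 0.453
gripper_force: 1.0
```

Call:
servo_tool(
  commands=[
    [[0.55,-1,0,0,0,0,0],[0.55,-2,0,0,0,0,0],[0.55,-3,0,0,0,0,0],[0.55,-4,0,0,0,0,0],[0.55,-4,0,0,0,0,0]],
  ],
)

```text
time_s: 12.35
tcp_pos: [0.6401, -0.0303, 0.0674]
ee_rot: [[0.12, -0.993, -0.0], [-0.993, -0.12, 0.0], [-0.0, 0.0, -1.0]]
wrist_force: [-0.3, -1.8, 0.4]
gripper_width: 0.449
gripper_force: 0.5
```

Call:
servo_tool(
  commands=[
    [[0.55,-1,0,0,0,0,0],[0.55,-2,0,0,0,0,0],[0.55,-2,0,0,0,0,0],[0.55,-2,0,0,0,0,0],[0.55,-2,0,0,0,0,0]],
  ],
)

```text
time_s: 12.85
tcp_pos: [0.6399, -0.0282, 0.0674]
ee_rot: [[0.12, -0.993, -0.0], [-0.993, -0.12, 0.0], [-0.0, 0.0, -1.0]]
wrist_force: [-0.6, 0.2, 0.1]
gripper_width: 0.452
gripper_force: 0.2
```

Call:
servo_tool(
  commands=[
    [[0.55,-1,0,0,0,0,0],[0.55,-2,0,0,0,0,0],[0.55,-2,0,0,0,0,0],[0.55,-2,0,0,0,0,0],[0.55,-2,0,0,0,0,0]],
  ],
)

```text
time_s: 13.35
tcp_pos: [0.6397, -0.0274, 0.0675]
ee_rot: [[0.119, -0.993, -0.0], [-0.993, -0.119, -0.001], [0.001, 0.001, -1.0]]
wrist_force: [0.6, -4.6, -0.9]
gripper_width: 0.453
gripper_force: 2.6
```

Call:
servo_tool(
  commands=[
    [[0.55,-1,0,0,0,0,0],[0.55,-2,0,0,0,0,0],[0.55,-2,0,0,0,0,0],[0.55,-2,0,0,0,0,0],[0.55,-2,0,0,0,0,0]],
  ],
)

```text
time_s: 13.85
tcp_pos: [0.6397, -0.0271, 0.0678]
ee_rot: [[0.119, -0.993, -0.0], [-0.993, -0.119, -0.003], [0.003, 0.001, -1.0]]
wrist_force: [1.7, -10.2, -1.5]
gripper_width: 0.45
gripper_force: 5.4
```

Call:
servo_tool(
  commands=[
    [[0.55,6,0,0,0,0,0],[0.55,18,0,0,0,0,0],[0.55,18,0,-40,0,0,0],[0.55,18,0,-80,0,0,0],[0.3,18,0,-110,0,0,0.14]],
  ],
)

```text
time_s: 14.35
tcp_pos: [0.6427, -0.0424, 0.1803]
ee_rot: [[-0.023, -1.0, 0.003], [-1.0, 0.023, 0.001], [-0.001, -0.003, -1.0]]
wrist_force: [0.6, 0.6, -0.1]
gripper_width: 0.482
gripper_force: 0.0
```

Call:
servo_tool(
  commands=[
    [[0.3,0,20,0,0,0,0.14],[0.3,0,45,0,0,0,0.28],[0.3,0,70,0,0,0,0.42],[0.3,0,70,0,0,0,0.56],[0.3,0,70,0,0,0,0.7]],
  ],
)

```text
time_s: 14.85
tcp_pos: [0.5712, -0.0408, 0.1782]
ee_rot: [[-0.663, -0.748, 0.001], [-0.748, 0.663, 0.001], [-0.001, -0.0, -1.0]]
wrist_force: [0.5, 0.7, -0.0]
gripper_width: 0.697
gripper_force: 0.0
```

Call:
servo_tool(
  commands=[
    [[0.3,0,0,0,0,0,0.14],[0.3,0,0,0,0,0,0.28],[0.3,0,0,0,0,0,0.42],[0.3,0,0,0,0,0,0.56],[0.3,0,0,0,0,0,0.7]],
  ],
)

```text
time_s: 15.35
tcp_pos: [0.5719, -0.0407, 0.1777]
ee_rot: [[-0.989, -0.145, 0.001], [-0.145, 0.989, 0.001], [-0.001, 0.001, -1.0]]
wrist_force: [-0.4, 0.3, 0.5]
gripper_width: 0.7
gripper_force: 0.0
```

Call:
servo_tool(
  commands=[
    [[0.3,0,0,0,0,0,0.03],[0.3,0,0,0,0,0,0.03],[0.3,0,0,0,0,0,0.03],[0.3,0,0,0,0,0,0.03],[0.3,0,0,0,0,0,0.03]],
  ],
)

```text
time_s: 15.85
tcp_pos: [0.5717, -0.0409, 0.1776]
ee_rot: [[-0.993, -0.121, 0.0], [-0.121, 0.993, 0.0], [-0.0, 0.0, -1.0]]
wrist_force: [-0.1, -0.2, 0.4]
gripper_width: 0.698
gripper_force: 0.0
```

```bash
cat >> h.py <<'E'
o=np.array([.572,-.026]);a=np.radians(6.9);M=np.array([[np.cos(a),np.sin(a)],[-np.sin(a),np.cos(a)]])
def st(p): return (np.array(p)[...,:2]-o)@M.T*1000
E
python3 - <<'E'
from h import *
c=cap('top');s=cap('scene')
A=cv2.resize(c['pixels'][135:275,240:400,::-1],(480,420),interpolation=cv2.INTER_CUBIC)
B=cv2.resize(s['pixels'][150:270,195:395,::-1],(700,420),interpolation=cv2.INTER_CUBIC)[:,:]
cv2.imwrite('pics/t5.png',np.hstack([cv2.resize(A,(340,300)),cv2.resize(B,(460,300))]))
print(st(r.sense()['tcp_pos']),r.sense()['joints'][5])
E
```

```text
[ -2.06471165 -14.74300371] -95.1490450660025
```

View pics/t5.png

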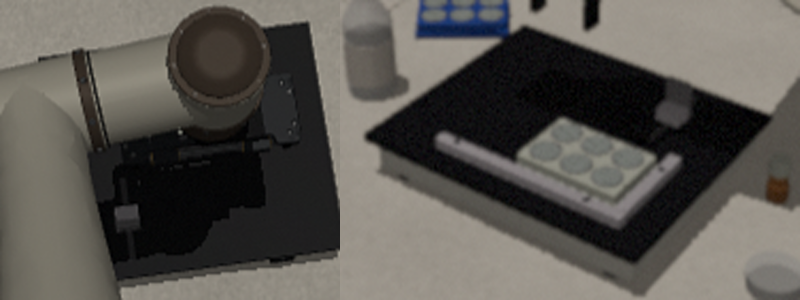

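The scene view shows the plate tucked into the corner of the L. Now a short x re-press from behind to make sure it is flush.

Call:
servo_tool(
  commands=[
    [[0.3,4,35,0,0,0,0],[0.3,4,70,20,0,0,0],[0.3,4,72,60,0,0,0],[0.3,4,72,95,0,0,0],[0.3,4,72,110,0,0,0]],
  ],
)

```text
time_s: 16.45
tcp_pos: [0.5569, 0.0301, 0.0644]
ee_rot: [[-0.993, -0.121, -0.005], [-0.121, 0.993, -0.001], [0.006, -0.001, -1.0]]
wrist_force: [-0.3, 0.1, 0.0]
gripper_width: 0.701
gripper_force: 0.0
```

Call:
servo_tool(
  commands=[
    [[0.3,-4,0,0,0,0,0],[0.3,-8,0,0,0,0,0],[0.3,-12,0,0,0,0,0],[0.3,-16,0,0,0,0,0],[0.3,-19,0,0,0,0,0]],
  ],
)

```text
time_s: 16.95
tcp_pos: [0.579, 0.0325, 0.0686]
ee_rot: [[-0.993, -0.12, 0.002], [-0.12, 0.993, 0.001], [-0.002, 0.0, -1.0]]
wrist_force: [-0.8, 0.2, 0.8]
gripper_width: 0.699
gripper_force: 0.0
```

Call:
servo_tool(
  commands=[
    [[0.3,-1,0,0,0,0,0],[0.3,-2,0,0,0,0,0],[0.3,-3,0,0,0,0,0],[0.3,-4,0,0,0,0,0],[0.3,-4,0,0,0,0,0]],
  ],
)

```text
time_s: 17.45
tcp_pos: [0.5819, 0.0329, 0.0675]
ee_rot: [[-0.993, -0.121, -0.0], [-0.121, 0.993, -0.0], [0.0, -0.0, -1.0]]
wrist_force: [-0.1, -0.3, 0.5]
gripper_width: 0.697
gripper_force: 0.0
```

Call:
servo_tool(
  commands=[
    [[0.3,-1,0,0,0,0,0],[0.3,-2,0,0,0,0,0],[0.3,-2,0,0,0,0,0],[0.3,-2,0,0,0,0,0],[0.3,-2,0,0,0,0,0]],
  ],
)

```text
time_s: 17.95
tcp_pos: [0.5828, 0.0328, 0.0674]
ee_rot: [[-0.993, -0.12, -0.002], [-0.12, 0.993, -0.001], [0.002, -0.0, -1.0]]
wrist_force: [-5.6, -0.5, 2.4]
gripper_width: 0.702
gripper_force: 2.6
```

Call:
servo_tool(
  commands=[
    [[0.3,-1,0,0,0,0,0],[0.3,-2,0,0,0,0,0],[0.3,-2,0,0,0,0,0],[0.3,-2,0,0,0,0,0],[0.3,-2,0,0,0,0,0]],
  ],
)

```text
time_s: 18.45
tcp_pos: [0.583, 0.0328, 0.0673]
ee_rot: [[-0.993, -0.12, -0.006], [-0.12, 0.993, -0.001], [0.006, -0.001, -1.0]]
wrist_force: [-10.0, -0.3, 7.3]
gripper_width: 0.697
gripper_force: 4.5
```

The plate is flush (10 N, no movement). Next: the retainer. Backing off, rising, closing the gripper and going behind the tab.

Call:
servo_tool(
  commands=[
    [[0.3,6,0,0,0,0,0],[0.3,18,0,0,0,0,0],[0.3,18,0,-30,0,0,0],[0.6,18,0,-70,0,0,0],[1,40,10,-85,0,0,0]],
  ],
)

```text
time_s: 18.95
tcp_pos: [0.5505, 0.0393, 0.1568]
ee_rot: [[-0.993, -0.121, 0.013], [-0.121, 0.993, 0.002], [-0.013, 0.001, -1.0]]
wrist_force: [0.3, 0.0, 1.4]
gripper_width: 0.595
gripper_force: 0.0
```

Call:
servo_tool(
  commands=[
    [[1,30,7,0,0,0,0],[1,65,14,0,0,0,0],[1,100,21,0,0,0,0],[1,100,21,0,0,0,0],[1,100,21,0,0,0,0]],
  ],
)

```text
time_s: 19.45
tcp_pos: [0.4444, 0.048, 0.1535]
ee_rot: [[-0.993, -0.122, 0.005], [-0.122, 0.993, 0.002], [-0.005, 0.001, -1.0]]
wrist_force: [-0.1, -0.0, -0.3]
gripper_width: 0.145
gripper_force: 0.0
```

Run:
```python
from h import *
c=cap('scene');w=cap('wrist')
B=cv2.resize(c['pixels'][150:270,195:395,::-1],(460,276),interpolation=cv2.INTER_CUBIC)
W=cv2.resize(w['pixels'][:,:,::-1],(340,276)); cv2.imwrite('pics/t6.png',np.hstack([B,W]))
s=r.sense();print(st(s['tcp_pos']),s['tcp_pos'],s['gripper_width'])
```

```text
[-117.19837668   88.60754037] [0.44500542 0.04788594 0.15312018] 0.06333591489539746
```

View pics/t6.png

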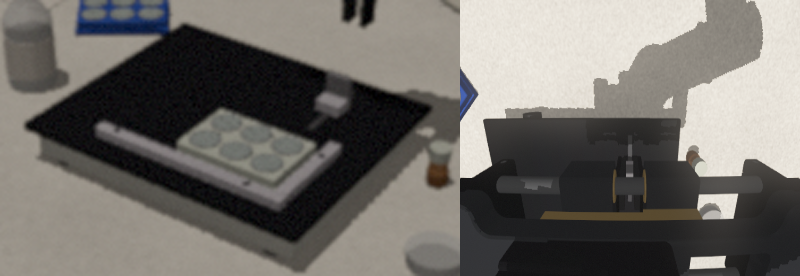

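The plate is snug in the corner. The fingers are over the slot line behind the tab (the wrist view's slot is in line with the closed fingers). Descending and pushing.

Call:
servo_tool(
  commands=[
    [[1,6,0,20,0,0,0],[1,6,0,40,0,0,0],[1,6,0,60,0,0,0],[1,6,0,77,0,0,0],[1,6,0,77,0,0,0]],
  ],
)

```text
time_s: 20.05
tcp_pos: [0.4371, 0.0461, 0.0735]
ee_rot: [[-0.993, -0.12, -0.004], [-0.12, 0.993, -0.002], [0.004, -0.001, -1.0]]
wrist_force: [0.3, 0.4, -0.3]
gripper_width: 0.006
gripper_force: 0.0
```

Call:
servo_tool(
  commands=[
    [[1,-4,0,0,0,0,0],[1,-8,0,0,0,0,0],[1,-12,0,0,0,0,0],[1,-16,0,0,0,0,0],[1,-20,0,0,0,0,0]],
  ],
)

```text
time_s: 20.55
tcp_pos: [0.4578, 0.0491, 0.076]
ee_rot: [[-0.993, -0.12, 0.001], [-0.12, 0.993, 0.001], [-0.001, 0.0, -1.0]]
wrist_force: [-0.2, -0.1, -0.6]
gripper_width: 0.006
gripper_force: 0.0
```

Call:
servo_tool(
  commands=[
    [[1,-5,0,0,0,0,0],[1,-10,0,0,0,0,0],[1,-15,0,0,0,0,0],[1,-20,0,0,0,0,0],[1,-25,0,0,0,0,0]],
  ],
)

```text
time_s: 21.05
tcp_pos: [0.4819, 0.0518, 0.0755]
ee_rot: [[-0.993, -0.12, -0.001], [-0.12, 0.993, -0.0], [0.001, -0.0, -1.0]]
wrist_force: [-1.4, 0.2, 0.8]
gripper_width: 0.007
gripper_force: 0.9
```

Call:
servo_tool(
  commands=[
    [[1,-5,0,0,0,0,0],[1,-10,0,0,0,0,0],[1,-15,0,0,0,0,0],[1,-20,0,0,0,0,0],[1,-25,0,0,0,0,0]],
  ],
)

```text
time_s: 21.55
tcp_pos: [0.507, 0.0549, 0.0754]
ee_rot: [[-0.993, -0.12, -0.0], [-0.12, 0.993, -0.0], [0.0, -0.0, -1.0]]
wrist_force: [-1.2, -2.4, 0.5]
gripper_width: 0.004
gripper_force: 0.9
```

Call:
servo_tool(
  commands=[
    [[1,-5,0,0,0,0,0],[1,-10,0,0,0,0,0],[1,-15,0,0,0,0,0],[1,-20,0,0,0,0,0],[1,-25,0,0,0,0,0]],
  ],
)

```text
time_s: 22.05
tcp_pos: [0.5319, 0.058, 0.0755]
ee_rot: [[-0.993, -0.12, -0.0], [-0.12, 0.993, -0.0], [0.0, -0.0, -1.0]]
wrist_force: [-2.0, -1.3, 0.8]
gripper_width: 0.005
gripper_force: 0.9
```

Call:
servo_tool(
  commands=[
    [[1,-3,0,0,0,0,0],[1,-6,0,0,0,0,0],[1,-9,0,0,0,0,0],[1,-12,0,0,0,0,0],[1,-14,0,0,0,0,0]],
  ],
)

```text
time_s: 22.55
tcp_pos: [0.5456, 0.0597, 0.0755]
ee_rot: [[-0.993, -0.121, -0.0], [-0.121, 0.993, -0.0], [0.0, -0.0, -1.0]]
wrist_force: [-1.5, -1.3, -1.1]
gripper_width: 0.004
gripper_force: 0.8
```

Call:
servo_tool(
  commands=[
    [[1,-1,0,0,0,0,0],[1,-2,0,0,0,0,0],[1,-3,0,0,0,0,0],[1,-3,0,0,0,0,0],[1,-3,0,0,0,0,0]],
  ],
)

```text
time_s: 23.05
tcp_pos: [0.5485, 0.0602, 0.0756]
ee_rot: [[-0.993, -0.121, 0.0], [-0.121, 0.993, 0.0], [-0.0, 0.0, -1.0]]
wrist_force: [-1.8, 0.1, -0.1]
gripper_width: 0.007
gripper_force: 0.6
```

Call:
servo_tool(
  commands=[
    [[1,-1,0,0,0,0,0],[1,-1.5,0,0,0,0,0],[1,-1.5,0,0,0,0,0],[1,-1.5,0,0,0,0,0],[1,-1.5,0,0,0,0,0]],
  ],
)

```text
time_s: 23.55
tcp_pos: [0.5492, 0.0602, 0.0756]
ee_rot: [[-0.993, -0.12, -0.001], [-0.12, 0.993, -0.0], [0.001, 0.0, -1.0]]
wrist_force: [-5.3, 0.8, 2.6]
gripper_width: 0.008
gripper_force: 2.6
```

Call:
servo_tool(
  commands=[
    [[1,-1,0,0,0,0,0],[1,-1.5,0,0,0,0,0],[1,-1.5,0,0,0,0,0],[1,-1.5,0,0,0,0,0],[1,-1.5,0,0,0,0,0]],
  ],
)

```text
time_s: 24.05
tcp_pos: [0.5492, 0.0602, 0.0755]
ee_rot: [[-0.993, -0.12, -0.004], [-0.12, 0.993, -0.001], [0.004, -0.0, -1.0]]
wrist_force: [-8.4, 1.6, 5.4]
gripper_width: 0.003
gripper_force: 4.3
```

The retainer is against the plate: it stopped where expected and the force rose to 8 N. Retreating straight back and up, then moving aside to look.

Call:
servo_tool(
  commands=[
    [[1,3,0,0,0,0,0],[1,10,0,0,0,0,0],[1,25,0,0,0,0,0],[1,25,0,-40,0,0,0],[1,25,0,-85,0,0,0]],
  ],
)

```text
time_s: 24.55
tcp_pos: [0.526, 0.0571, 0.1604]
ee_rot: [[-0.993, -0.121, -0.002], [-0.121, 0.993, -0.001], [0.002, -0.001, -1.0]]
wrist_force: [2.6, 0.6, 0.1]
gripper_width: 0.01
gripper_force: 0.0
```

Call:
servo_tool(
  commands=[
    [[1,20,-30,-30,0,0,0],[1,35,-70,-60,0,0,0],[1,50,-110,-60,0,0,0],[1,65,-155,-60,0,0,0],[1,80,-195,-60,0,0,0]],
  ],
)

```text
time_s: 25.05
tcp_pos: [0.471, -0.1476, 0.2216]
ee_rot: [[-0.993, -0.121, 0.005], [-0.121, 0.993, -0.0], [-0.005, -0.001, -1.0]]
wrist_force: [0.8, 0.2, 1.1]
gripper_width: 0.006
gripper_force: 0.0
```

Call:
servo_tool(
  commands=[
    [[1,10,-45,0,0,0,0],[1,20,-90,0,0,0,0],[1,30,-135,0,0,0,0],[1,40,-180,0,0,0,0],[1,40,-180,0,0,0,0]],
  ],
)

```text
time_s: 25.55
tcp_pos: [0.4525, -0.3342, 0.2204]
ee_rot: [[-0.993, -0.115, 0.002], [-0.115, 0.993, -0.002], [-0.002, -0.002, -1.0]]
wrist_force: [-0.3, 0.5, 0.2]
gripper_width: 0.003
gripper_force: 0.0
```

Run:
```python
from h import *
c=cap('top');s=cap('scene')
A=cv2.resize(c['pixels'][135:275,215:400,::-1],(420,318),interpolation=cv2.INTER_CUBIC)
B=cv2.resize(s['pixels'][155:275,225:405,::-1],(378,318),interpolation=cv2.INTER_CUBIC)
cv2.imwrite('pics/t7.png',np.hstack([A,B]))
g=c['pixels'].max(2);
```

```text
(no output)
```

View pics/t7.png

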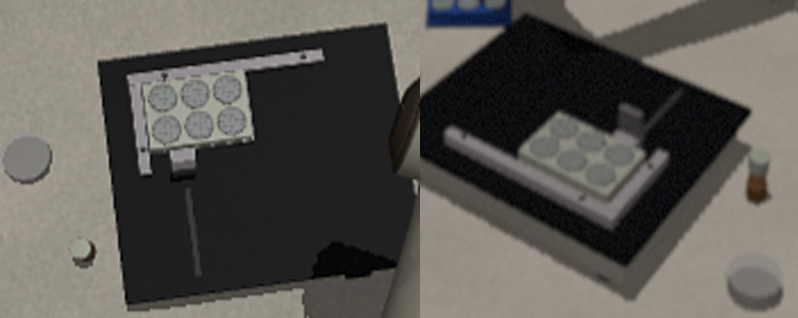

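The plate is flush in the corner, the retainer touches its rear face (top view at (183,155)), and the dish and vial are where they were. The bottle was never approached. Handing in.

```bash
python3 -c "
from station import r
print(r.finish_job())"
```

```text
the job is handed in; nothing more can be done
None
```

I pushed the white six-well plate flush into the corner of the two stop bars, then pushed the retainer up against it and left it held. The dish, bottle and vial were not touched, and I handed the job in at about 26 s; no verdict was returned.

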